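# Open the double-latched lid of the blue filter housing

### The arm

A 6-joint arm with a two-finger parallel gripper is mounted at the origin on the work surface. World frame = base frame: x ahead of the robot, y to its left, z up, the work surface at z = 0. Lengths are in mm, angles in degrees, forces in N, time in s.
With the tool pointing down it reaches from about 300 to 850 mm from the base axis. Payload 4.2 kg.
Tool frame: the origin (TCP) lies at the very end of the fingers, on their centre line; the grasp point (between the pads) lies 19 mm behind it; z points along the fingers, y is the line along which they close (so a half turn about z gives the same grasp; the last joint's range is limited). The gripper opens to 91 mm and grips with 3 to 60 N. Pads are 32 mm wide; open, the fingers measure 118 mm over their backs; the gripper's body (76 mm by 178 mm) begins 60 mm behind the grasp point.
Start: joints at [72.078, 18.312, 89.639, -0, 72.044, -1.146], TCP at [165.967, 550.544, 213.976] pointing down, gripper open.
Joint ranges: [-177.97, 177.97], [-48.28, 115.42], [12.27, 149.76], [-77.06, 257.06], [2.81, 150.46], [-146.56, 146.56]. Speed limits (degrees/s): [147.25, 147.25, 180, 180, 180, 180].

### API

Orientations are given as [roll, pitch, yaw] about the fixed x, y, z axes, in that order (R = Rz(yaw) Ry(pitch) Rx(roll)).
In Python, from workcell import * gives the robot as it stands.
- The arm moves only by the tool move_arm, never from a script. Its argument "motion" is a list of rows, each a list of 3 entries, a list of its own where there are three numbers: the finger opening in mm, from 0 to 91.2, then the shift along the world's x, y, z in units of 25 mm (1.0 is 25 mm), then the turn, a rotation vector about the world's x, y, z in units of 4 degrees (1.0 is 4 degrees). In form: [[grip, [x, y, z], [ax, ay, az]], ...]. A call has 1 to 20 rows; each row shifts and turns the commanded pose from where the row before left it; what a row does not reach is not made up. A row lasts 1/12 s, in which the tool goes at most 41.7 mm and 7.16 degrees, less where a joint would pass 70% of its speed; a pose out of reach is approached as far as the arm can. A call with a number of a shift or a turn outside -1 to 1 is refused whole. A call with a gripper value outside its range is refused whole. The fingers move at their own pace and stop on an object; "grip_force" is the grip in N (left out, the last holds). Time passes only in rows, so rows that do not move let the fingers close. It gives the time, the measured TCP pose, the force, the opening and the grip force at its end, in the units of the state.
- state(): the state, without advancing time (a new reading comes with each control period).
- grab_frame(name): name is "side" or "top" or "wrist"; returns the picture (400x640x3 uint8, blue, green, red); there is no depth.
- camera_info(name): a dict with "fx", "fy", "cx", "cy" (pixels), "rvec" (rotation vector, rad) and "tvec" (3), from world to camera coordinates, as OpenCV has them. Camera axes: x right, y down, z forward; pixel columns grow to the right and rows downward; lengths in mm; the calibration is good to about 2 mm. The wrist camera is an equidistant fisheye: a pixel r from the principal point sees the ray r / f radians off the axis. A picture is of the moment at which its call begins: read the wrist's pose just before it. camera_info takes no time and is no camera call; for the wrist camera it gives the pose at the moment of the call.
- job_done(): hands the job in; it is judged then, once.
The state is a dict: "time_s": time; "qpos": joint angles; "qvel": joint speeds; "effort": joint torques, N m; "ee_pos": TCP position; "ee_rot": TCP orientation; "force": force on the tool from outside, world axes, zero at the start; "torque": the same for the moment, N m; "gripper_width": finger opening in mm; "gripper_force": force on a finger pad.
Only numpy, scipy, OpenCV 4.12 (cv2) and the standard library are available. Lean on these libraries where they do the work, as an engineer would, in place of code of your own. Each camera call takes 0.05 s, during which the arm holds its last target. There are 200 camera calls.

### The job

The blue fume-filter housing of the laser cutter needs its filter seen to: open its lid. Slide the yellow-finned bolt fully to the left (as seen from the robot) so that the lid pops ajar, then push the red safety catch that was hidden beneath it away from the robot, towards the lid, so that the lid swings fully open, and take the gripper clear. Leave the grey housing shut and do not knock over the glue bottle.

Things in the scene. Friction and masses are not known exactly. Their poses are not given: they have to be found in the camera images.
- blue_box: Blue filter housing, fixed, 270 x 200 x 100 mm; origin under its centre; x to its rear (away from robot, yaw up to 0.3 rad), y left, z up. Its front 100 mm is a flat deck at height 100 mm bearing bolt and catch; behind it lies the 10 mm thick, 165 mm long lid, hinged on the far edge, with a 20 mm steel lug on its front edge. A grey twin stands beside it.
- blue_fin (a point): Top centre of the bolt's yellow fin, axes as blue_box, 44 mm above the deck, 46 mm behind its front edge. Fin 32 (x) x 12 (y) x 22 mm high on a black hood 54 x 40 x 22 mm. Starts at mid width or up to 8 mm left of it; slides left (+y) to a firm stop 55 mm from mid width, resists 2 to 3 N, stays where left. After about 25 mm it frees the lug and the lid pops to 0.2 rad.
- blue_tab (a point): Top centre of the red catch tab, 6 (x) x 24 (y) x 16 mm high, on the deck at mid width, 45 mm behind its front edge, 55 mm before the shut lid; axes as blue_box. Hidden under the hood until the bolt is fully left; then the hood begins 35 mm left of it. Pushed along +x it moves 14 mm to a firm stop (spring 2 to 4.5 N, returns); past about 9 mm it frees the ajar lid.
- blue_lidedge (a point): Middle of the blue lid's front edge, on its top face; axes as blue_box when shut, turning with the lid. The tilt of its z axis is the lid's angle: 0 shut, about 0.2 rad ajar on the catch (edge 33 mm up), 1.25 fully open. A gas spring lifts the lid: once freed it rises softly by itself in 2 to 3 s, edge up and away from the deck, and stays up.
- grey_lidedge (a point): The same point on the grey housing's lid (same build and latches, painted grey): z axis upright when shut. It must stay shut.
- bottle: White glue bottle with a blue cap, 56 mm across, 140 mm high, loose, standing on the table to one side of the housings; origin at the centre of its underside, z up.
Things that resemble listed ones, but are neither listed nor needed, are in the scene too. Leave any pink or purple look-alike of the bottle alone.

How it is judged (in metres and radians):
On the way:
1. the bolt is off and the blue lid stands ajar, held by its catch (angle between blue_lidedge's own z axis and vertical between 0.12 and 0.35 rad), for 0.2 s.
At the end, for the whole second after the job is handed in: The blue lid stands open by more than 1.05 rad (about 60 degrees), the grey lid is shut (under 0.05 rad) and the glue bottle stands upright (within 0.3 rad) (angle between blue_lidedge's own z axis and vertical above 1.05 rad and angle between grey_lidedge's own z axis and vertical below 0.05 rad and angle between bottle's own z axis and vertical below 0.3 rad); the robot touches nothing.
It fails at once if the grey housing's lid opens (angle between grey_lidedge's own z axis and vertical above 0.08 rad).
It fails at once if the glue bottle is knocked over (angle between bottle's own z axis and vertical above 0.6 rad).
It also fails if it takes over 38 s, if anything falls off the work surface, if the arm or the gripper's body presses on something with over 40 N, if the wrist force passes 120 N, or if a joint passes its speed limit or range.

## Working session

There is one attempt and no reset: what is moved stays moved. The work goes in short steps, Python scripts to look and compute and a tool call to move; the robot and the scene stay as the last step left them, time stands still between calls to the robot, and variables do not carry over. Pictures are saved under pics/ and viewed, at most 10 in all, crops included, and the job is handed in when it is done.

Besides the shell and the picture viewer there is one more tool, called after "Request:" as name(argument=value, ...) on one line, values as JSON. move_arm: Moves the arm, as the interface text tells. Shifts and turns lie within -1 to 1; 1 stands for 25 mm of shift or 4 degrees of turn. Its arguments: {"type":"object","properties":{"motion":{"type":"array","items":{"type":"array"}},"grip_force":{"type":"number"}},"required":["motion"]}

```bash
mkdir -p pics; ls; python3 - <<'E'
from workcell import *
import cv2
s=state();print(s['time_s'],s['ee_pos'],s['ee_rot'],s['gripper_width'])
for n in("side","top"):
    f=grab_frame(n);cv2.imwrite(f'pics/{n}0.png',f);print(n,camera_info(n))
E
```

```text
pics
0.0 [165.80702481 550.0411003  213.12838992] [-1.79899126e+02 -8.64444572e-04  1.63223389e+02] 91.1298020855713
side {'fx': 361.372182719624, 'fy': 361.372182719624, 'cx': 325.32098630536416, 'cy': 201.64142905087039, 'rvec': array([ 2.30398499, -0.55974043,  0.20467677]), 'tvec': array([-455.10015585,  247.79694026, 1033.26418628])}
top {'fx': 461.17649198814604, 'fy': 461.17649198814604, 'cx': 317.61688852740923, 'cy': 202.36462507808648, 'rvec': array([ 2.16273003, -2.20989732,  0.05008082]), 'tvec': array([  12.63580255,  526.17095007, 1523.70447969])}
```

View pics/top0.png

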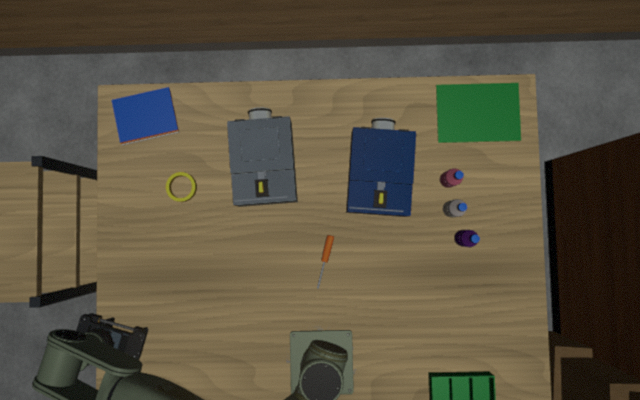

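View pics/side0.png

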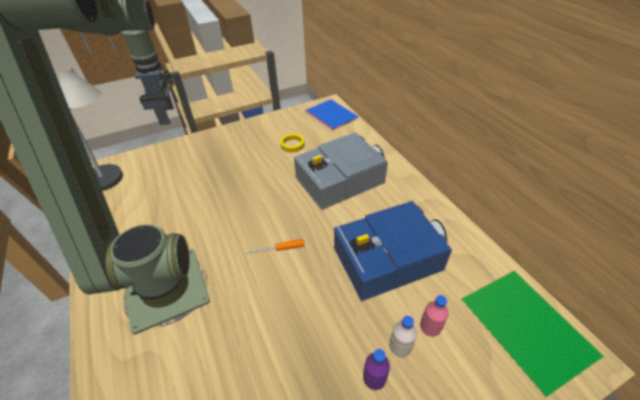

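Top view: the candidates for the wanted fin are the blue housing's fin (381,199), the grey housing's fin (261,187) and the yellow ring (181,187). The choice is (381,199), on the blue housing; in the side view it is at (362,240). The white bottle is at (457,208) between the pink and purple ones, right of the blue housing.

```bash
cat > h.py <<'E'
import cv2,numpy as np
from workcell import *
def cam(n):
    c=camera_info(n);K=np.array([[c['fx'],0,c['cx']],[0,c['fy'],c['cy']],[0,0,1.]])
    return K,cv2.Rodrigues(c['rvec'])[0],np.array(c['tvec']).reshape(3)
def plane(n,px,z):
    K,R,t=cam(n);o=-R.T@t;d=R.T@np.linalg.inv(K)@np.array([*px,1.]);return o+d*(z-o[2])/d[2]
def tri(a,b):
    P=[np.c_[K@R,K@t] for K,R,t in map(cam,("top","side"))]
    X=cv2.triangulatePoints(P[0],P[1],np.float64(a).reshape(2,1),np.float64(b).reshape(2,1)).ravel();return X[:3]/X[3]
def mask(f,lo,hi,roi):
    m=cv2.inRange(cv2.cvtColor(f,cv2.COLOR_BGR2HSV),lo,hi);k=np.zeros_like(m);x0,y0,x1,y1=roi;k[y0:y1,x0:x1]=m[y0:y1,x0:x1];return k
def cent(m):
    c=max(cv2.findContours(m,0,1)[0],key=cv2.contourArea);M=cv2.moments(c);return (M['m10']/M['m00'],M['m01']/M['m00']),c
E
python3 - <<'E'
from h import *
T=cv2.imread('pics/top0.png');S=cv2.imread('pics/side0.png')
Y=((20,120,80),(35,255,255))
a,ca=cent(mask(T,*Y,(365,180,400,215)));b,cb=cent(mask(S,*Y,(345,225,385,255)))
print('fin',a,b,cv2.boundingRect(ca),cv2.boundingRect(cb),tri(a,b),plane('top',a,135))
B=((105,100,30),(125,255,200))
_,c=cent(mask(T,*B,(330,110,430,230)));q=cv2.boxPoints(cv2.minAreaRect(c));print(q)
for p in q: print(plane('top',p,100).round(1))
_,c2=cent(mask(S,*B,(325,190,460,300)))
for z in ((445,195,470,222),):
  w,_=cent(mask(T,(100,100,80),(125,255,255),z));print('cap',w,plane('top',w,140))
cr=cv2.resize(T[120:225,330:430],None,fx=4,fy=4,interpolation=2);cs=cv2.resize(S[195:300,325:455],None,fx=3.2,fy=4,interpolation=2)
cv2.imwrite('pics/c1.png',np.hstack([cr,cs[:420,:400]]))
E
```

```text
fin (380.93777777777774, 197.95555555555555) (362.1066666666666, 239.68190476190475) (379, 193, 5, 11) (356, 235, 13, 11) [ 527.98492089 -194.99760319  130.2648918 ] [ 528.69788456 -194.91091384  135.        ]
[[347.00565 211.25041]
 [352.73264 127.2545 ]
 [415.55423 131.5378 ]
 [409.82724 215.5337 ]]
[491.4 -91.5 100. ]
[ 758.1 -116.4  100. ]
[ 739.6 -315.1  100. ]
[ 473.7 -288.3  100. ]
cap (462.36821705426354, 206.56976744186048) [ 496.56389352 -441.59917497  140.        ]
```

View pics/c1.png

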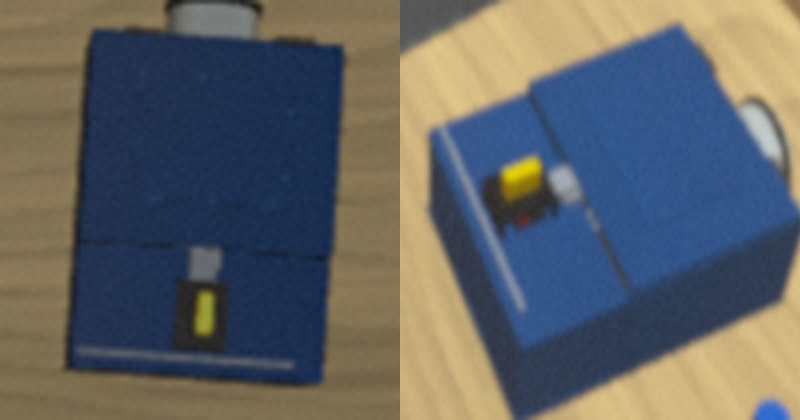

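The crop confirms it: the yellow fin on the black hood is on the blue housing (crop 205,312), with the steel lug behind it. Housing yaw is about −5.3° and the fin is at (528.5, −195, ~135). I'll approach to the right of the fin with the fingers closed.

Request:
move_arm(motion=[[0,[0.4,-0.86,0],[0,0,0.144]],[0,[0.4,-0.86,0],[0,0,0.144]],[0,[0.4,-0.86,0],[0,0,0.144]],[0,[0.4,-0.86,0],[0,0,0.144]],[0,[0.4,-0.86,0],[0,0,0.144]],[0,[0.4,-0.86,0],[0,0,0.144]],[0,[0.4,-0.86,0],[0,0,0.144]],[0,[0.4,-0.86,0],[0,0,0.144]],[0,[0.4,-0.86,0],[0,0,0.144]],[0,[0.4,-0.86,0],[0,0,0.144]],[0,[0.4,-0.86,0],[0,0,0.144]],[0,[0.4,-0.86,0],[0,0,0.144]],[0,[0.4,-0.86,0],[0,0,0.144]],[0,[0.4,-0.86,0],[0,0,0.144]],[0,[0.4,-0.86,0],[0,0,0.144]],[0,[0.4,-0.86,0],[0,0,0.144]],[0,[0.4,-0.86,0],[0,0,0.144]],[0,[0.4,-0.86,0],[0,0,0.144]],[0,[0.4,-0.86,0],[0,0,0.144]],[0,[0.4,-0.86,0],[0,0,0.144]]])

```text
time_s: 1.77
ee_pos: [366.0, 119.3, 213.8]
ee_rot: [-180.0, -0.0, 174.8]
force: [-0.5, 0.6, -0.6]
gripper_width: 0.4
gripper_force: 0.0
```

Request:
move_arm(motion=[[0,[0.4,-0.86,0],[0,0,0]],[0,[0.4,-0.86,0],[0,0,0]],[0,[0.4,-0.86,0],[0,0,0]],[0,[0.4,-0.86,0],[0,0,0]],[0,[0.4,-0.86,0],[0,0,0]],[0,[0.4,-0.86,0],[0,0,0]],[0,[0.4,-0.86,0],[0,0,0]],[0,[0.4,-0.86,0],[0,0,0]],[0,[0.4,-0.86,0],[0,0,0]],[0,[0.4,-0.86,0],[0,0,0]],[0,[0.4,-0.86,0],[0,0,0]],[0,[0.4,-0.86,0],[0,0,0]],[0,[0.4,-0.86,0],[0,0,0]],[0,[0.4,-0.86,0],[0,0,0]],[0,[0.4,-0.86,0],[0,0,0]],[0,[0.4,-0.86,0],[0,0,0]],[0,[0,0,0],[0,0,0]],[0,[0,0,0],[0,0,0]]])

```text
time_s: 3.27
ee_pos: [525.8, -224.1, 213.1]
ee_rot: [179.9, -0.1, 174.7]
force: [-0.7, 0.4, -0.2]
gripper_width: 0.4
gripper_force: 0.0
```

```bash
cat >> h.py <<'E'
def wray(px):
    c=camera_info("wrist");u=np.array([px[0]-c['cx'],px[1]-c['cy']]);r=np.hypot(*u);th=r/c['fx']
    d=np.r_[u/r*np.sin(th),np.cos(th)];R=cv2.Rodrigues(c['rvec'])[0];return -R.T@np.array(c['tvec']).reshape(3),R.T@d
def wplane(px,z):
    o,d=wray(px);return o+d*(z-o[2])/d[2]
E
python3 - <<'E'
from h import *
f=grab_frame("wrist");cv2.imwrite('pics/w1.png',f)
m=mask(f,(20,120,80),(35,255,255),(0,0,640,400));a,c=cent(m);print(a,cv2.boundingRect(c))
for z in(125,135,144):print(z,wplane(a,z))
for p in cv2.boxPoints(cv2.minAreaRect(c)):print(p,wplane(p,144))
E
```

```text
(350.2149702149702, 206.1271691271691) (342, 185, 18, 43)
125 [ 530.1693808  -192.70501543  125.        ]
135 [ 527.26268276 -193.63836277  135.        ]
144 [ 524.64665452 -194.47837538  144.        ]
[342. 185.] [ 506.68256477 -199.87686044  144.        ]
[359. 185.] [ 507.89546412 -186.31622949  144.        ]
[359. 227.] [ 543.23097377 -188.26003009  144.        ]
[342. 227.] [ 541.81704096 -202.32753366  144.        ]
```

View pics/w1.png

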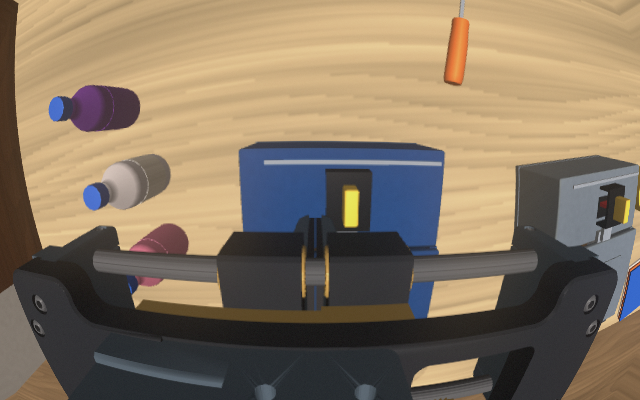

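Wrist view: the fin is at (350,206), with the closed fingertips to its right as seen from the robot (315,225). That agrees with the measured position. Now I'll descend and push left.

Request:
move_arm(motion=[[0,[0,0,-0.7],[0,0,0]],[0,[0,0,-0.7],[0,0,0]],[0,[0,0,-0.7],[0,0,0]],[0,[0,0,-0.7],[0,0,0]],[0,[0,0,-0.56],[0,0,0]],[0,[0,0,0],[0,0,0]],[0,[0,0,0],[0,0,0]],[0,[0.03,0.3,0],[0,0,0]],[0,[0.03,0.3,0],[0,0,0]],[0,[0.03,0.3,0],[0,0,0]],[0,[0.03,0.3,0],[0,0,0]],[0,[0.03,0.3,0],[0,0,0]],[0,[0.03,0.3,0],[0,0,0]],[0,[0,0,0],[0,0,0]]])

```text
time_s: 4.48
ee_pos: [530.8, -176.6, 130.2]
ee_rot: [179.9, 0.0, 174.8]
force: [0.6, 0.7, 0.2]
gripper_width: 0.4
gripper_force: 0.0
```

Request:
move_arm(motion=[[0,[0.02,0.2,0],[0,0,0]],[0,[0.02,0.2,0],[0,0,0]],[0,[0.02,0.2,0],[0,0,0]],[0,[0.01,0.1,0],[0,0,0]]])

```text
time_s: 4.82
ee_pos: [532.2, -160.3, 129.9]
ee_rot: [180.0, -0.0, 174.8]
force: [-0.3, -2.0, 1.6]
gripper_width: 0.5
gripper_force: 0.9
```

```bash
python3 - <<'E'
from h import *
f=grab_frame("side");g=grab_frame("wrist")
cv2.imwrite('pics/s2.png',np.hstack([cv2.resize(f[170:310,310:460],None,fx=2.6,fy=2.6),cv2.resize(g[130:270,230:380],None,fx=2.6,fy=2.6)]))
print(state()['force'])
E
```

```text
[ 0.1534275  -0.58880423 -0.21885538]
```

View pics/s2.png

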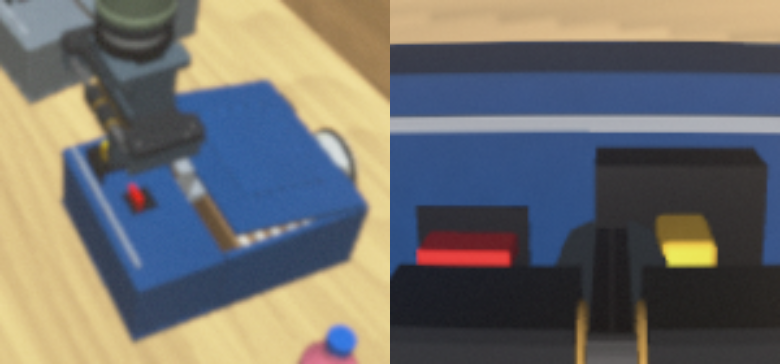

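The side view shows the lid ajar and the red catch (crop 135,195) exposed. I'll seat the bolt firmly against its stop.

Request:
move_arm(motion=[[0,[0.01,0.1,0],[0,0,0]],[0,[0.01,0.1,0],[0,0,0]],[0,[0,0,0],[0,0,0]]])

```text
time_s: 5.17
ee_pos: [532.4, -157.5, 129.8]
ee_rot: [-179.8, -0.0, 174.8]
force: [-1.0, -6.6, -0.9]
gripper_width: 0.7
gripper_force: 3.2
```

Request:
move_arm(motion=[[0,[-0.02,-0.3,0],[0,0,0]],[0,[0,0,0.6],[0,0,0]],[0,[0,0,0.6],[0,0,0]],[0,[-0.35,-0.3,0.6],[0,0,0]],[0,[-0.35,-0.3,0],[0,0,0]],[0,[-0.35,-0.3,0],[0,0,0]],[0,[-0.35,-0.2,0],[0,0,0]],[0,[0,0,0],[0,0,0]],[0,[0,0,0],[0,0,0]]])

```text
time_s: 5.92
ee_pos: [496.2, -191.0, 174.1]
ee_rot: [179.9, -0.1, 174.7]
force: [0.5, -1.1, 0.8]
gripper_width: 0.2
gripper_force: 0.0
```

```bash
python3 - <<'E'
from h import *
g=grab_frame("wrist")
def red(f,roi):
    return mask(f,(0,140,60),(6,255,255),roi)|mask(f,(175,140,60),(180,255,255),roi)
a,c=cent(red(g,(200,100,450,300)))
x,y,w,h=cv2.boundingRect(c);print('wrist',a,(x,y,w,h),[wplane(a,z).round(1) for z in(108,116)])
T=grab_frame("top");S=grab_frame("side")
for n,f,r in(('top',T,(365,180,400,215)),('side',S,(340,220,385,255))):
    m=red(f,r)
    if m.any():
        b,c=cent(m);print(n,b,cv2.boundingRect(c),[plane(n,b,z).round(1) for z in(108,116)])
cv2.imwrite('pics/w3.png',np.hstack([cv2.resize(g[100:260,200:360],None,fx=2.4,fy=2.4),cv2.resize(S[180:300,320:440],None,fx=3.2,fy=3.2)]))
print(state()['ee_pos'],state()['force'])
E
```

```text
wrist (315.0, 249.75757575757572) (314, 247, 3, 7) [array([ 530.1, -193.9,  108. ]), array([ 526.6, -193.6,  116. ])]
side (362.3049645390071, 245.71631205673756) (360, 242, 6, 8) [array([ 526.1, -198. ,  108. ]), array([ 522.5, -203.1,  116. ])]
[ 497.3295195  -190.72562258  174.51881069] [-0.46627953  0.78559141  0.20666342]
```

View pics/w3.png

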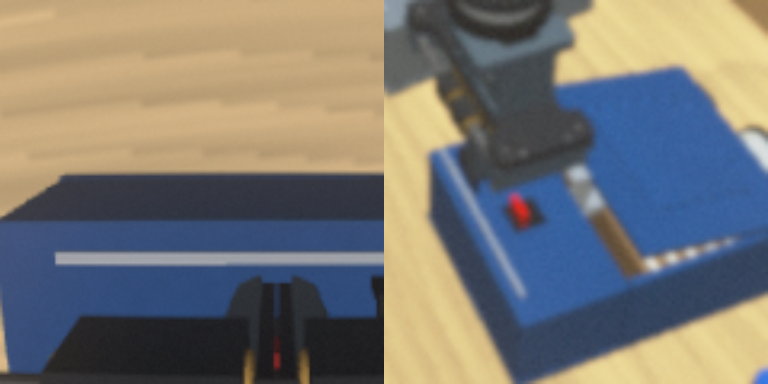

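The tab shows through the gap between the fingers (crop 277,352), so y is aligned. In x it is about 527 mm. I'll descend in front of it and push.

Request:
move_arm(motion=[[0,[0,0,-0.7],[0,0,0]],[0,[0,0,-0.7],[0,0,0]],[0,[0,0,-0.7],[0,0,0]],[0,[0,0,-0.6],[0,0,0]],[0,[0,0,0],[0,0,0]],[0,[0,0,0],[0,0,0]],[0,[0.2,-0.02,0],[0,0,0]],[0,[0.2,-0.02,0],[0,0,0]],[0,[0.2,-0.02,0],[0,0,0]],[0,[0,0,0],[0,0,0]]])

```text
time_s: 6.9
ee_pos: [513.2, -192.6, 108.3]
ee_rot: [-180.0, 0.1, 174.8]
force: [-0.5, 0.4, 1.1]
gripper_width: 0.0
gripper_force: 0.5
```

Request:
move_arm(motion=[[0,[0.2,-0.02,0],[0,0,0]],[0,[0.2,-0.02,0],[0,0,0]],[0,[0.1,-0.01,0],[0,0,0]],[0,[0,0,0],[0,0,0]]])

```text
time_s: 7.23
ee_pos: [520.3, -193.2, 107.5]
ee_rot: [180.0, -0.6, 174.8]
force: [-14.0, 1.4, 10.3]
gripper_width: 0.4
gripper_force: 7.0
```

Request:
move_arm(motion=[[0,[0,0,0],[0,0,0]],[0,[0,0,0],[0,0,0]],[0,[0,0,0],[0,0,0]],[0,[0,0,0],[0,0,0]],[0,[0,0,0],[0,0,0]],[0,[0,0,0],[0,0,0]],[0,[0,0,0],[0,0,0]],[0,[0,0,0],[0,0,0]]])

```text
time_s: 7.9
ee_pos: [520.3, -193.2, 107.5]
ee_rot: [180.0, -0.6, 174.8]
force: [-13.4, 0.2, 9.8]
gripper_width: 0.7
gripper_force: 6.7
```

```bash
python3 - <<'E'
from h import *
f=grab_frame("side");cv2.imwrite('pics/s4.png',cv2.resize(f[120:310,290:480],None,fx=3,fy=3))
print(state()['force'],state()['ee_pos'])
E
```

```text
[-12.51776699   0.23160652   9.58400172] [ 520.32791319 -193.17414546  107.50547393]
```

View pics/s4.png

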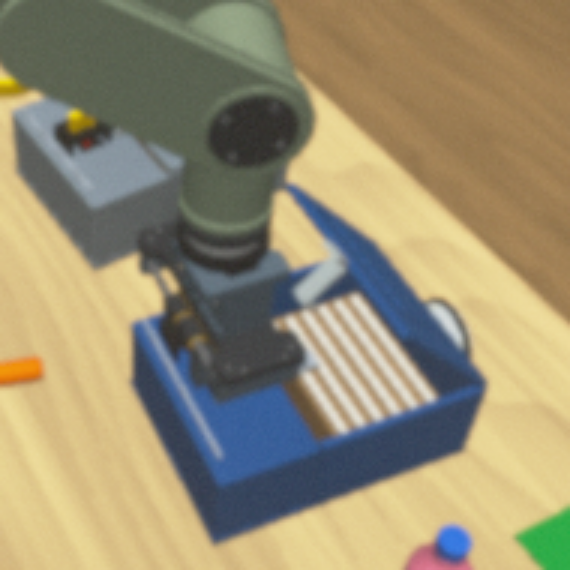

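The lid is rising. I'll back off, raise, and move clear towards the robot.

Request:
move_arm(motion=[[0,[-0.4,0.04,0],[0,0,0]],[0,[-0.4,0.04,0],[0,0,0]],[0,[-0.3,0,0.3],[0,0,0]],[0,[-0.3,0,0.6],[0,0,0]],[0,[-0.5,0,0.6],[0,0,0]],[0,[-0.6,0,0.6],[0,0,0]],[0,[-0.6,0,0.6],[0,0,0]],[0,[-0.6,0,0.6],[0,0,0]],[0,[-0.6,0,0.4],[0,0,0]],[0,[-0.6,0,0.4],[0,0,0]],[0,[0,0,0],[0,0,0]],[0,[0,0,0],[0,0,0]],[0,[0,0,0],[0,0,0]],[0,[0,0,0],[0,0,0]],[0,[0,0,0],[0,0,0]],[0,[0,0,0],[0,0,0]],[0,[0,0,0],[0,0,0]],[0,[0,0,0],[0,0,0]],[0,[0,0,0],[0,0,0]],[0,[0,0,0],[0,0,0]]])

```text
time_s: 9.62
ee_pos: [402.3, -191.7, 209.9]
ee_rot: [180.0, -0.0, 174.7]
force: [-0.1, 1.1, 0.2]
gripper_width: 0.8
gripper_force: 0.0
```

Request:
move_arm(motion=[[0,[0,0,0],[0,0,0]],[0,[0,0,0],[0,0,0]],[0,[0,0,0],[0,0,0]],[0,[0,0,0],[0,0,0]],[0,[0,0,0],[0,0,0]],[0,[0,0,0],[0,0,0]],[0,[0,0,0],[0,0,0]],[0,[0,0,0],[0,0,0]],[0,[0,0,0],[0,0,0]],[0,[0,0,0],[0,0,0]],[0,[0,0,0],[0,0,0]],[0,[0,0,0],[0,0,0]],[0,[0,0,0],[0,0,0]],[0,[0,0,0],[0,0,0]],[0,[0,0,0],[0,0,0]],[0,[0,0,0],[0,0,0]]])

```text
time_s: 10.95
ee_pos: [402.2, -191.7, 210.0]
ee_rot: [180.0, 0.0, 174.7]
force: [0.1, 0.4, 0.1]
gripper_width: 0.0
gripper_force: 0.0
```

```bash
python3 - <<'E'
from h import *
cv2.imwrite('pics/s5.png',grab_frame("side"));s=state();print(s['time_s'],s['force'],s['ee_pos'])
E
```

```text
11.0 [-0.57481577 -0.76636812  0.11196209] [ 402.21963545 -191.70888096  209.962192  ]
```

View pics/s5.png

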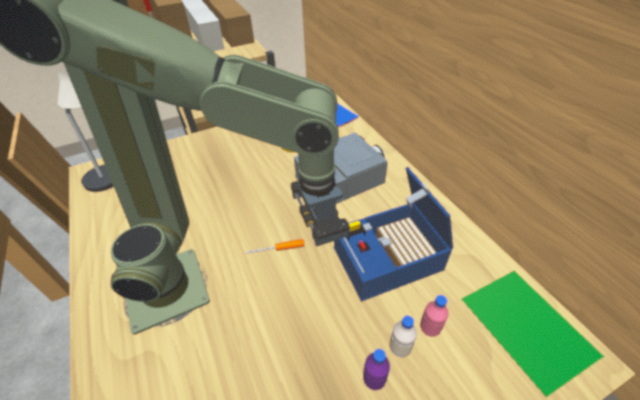

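The blue lid is fully open (430,205), the grey one is shut, the bottles stand upright, and the gripper is clear.

```bash
python3 -c "
from workcell import *
print(job_done())"
```

```text
the job is handed in; nothing more can be done
None
```

I handed the job in at about 11 s: the bolt was slid fully left, the blue lid stands fully open, the grey lid is shut, the glue bottle is upright and the gripper is clear; no verdict came back.

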